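# Hold the sprung plate clip open over the TLC plate

## Robot

A 6-joint arm with a two-finger parallel gripper is mounted at the origin on a cart in front of the work surface, level with it; the furniture and walls round the work are solid. World frame = base frame: x ahead of the robot, y to its left, z up, the work surface at z = 0. Lengths are in m, angles in rad, forces in N, time in s.
With the tool pointing down it reaches from about 0.35 to 0.85 m from the base axis. Payload 8.1 kg.
Tool frame: the origin (TCP) lies midway between the tips of the shut fingers; the grasp point (between the pads) lies 19 mm behind it; z points along the fingers, x is the direction in which the jaws open and shut, and the axes are right-handed (so a half turn about z gives the same grasp; the last joint's range is limited). The gripper opens to 85 mm and grips with 20 to 120 N. Pads are 22 mm wide; open, the fingers measure 114 mm over their backs; the gripper's body (76 mm by 85 mm) begins 54 mm behind the grasp point. The pads swing forward as they close: fully open they stand 13 mm farther back than shut.
Start: joints at [-1.283, 0.13, 1.488, -0, 1.523, -0.085], TCP at [0.219, -0.559, 0.231] pointing down, gripper open.
Joint ranges: [-2.96, 2.96], [-0.89, 2.26], [0.02, 2.5], [-1.34, 4.48], [0, 2.73], [-2.66, 2.66]. Speed limits (rad/s): [2.39, 2.39, 2.79, 3.14, 3.14, 3.14].

## Interface

Orientations are given as a unit quaternion [w, x, y, z].
In Python, from rig import manip gives the robot as it stands. Calls block until the motion is done:
- manip.move_to(position, orientation): joint-space move of the TCP to a pose.
- manip.move_linear(position, rot=None, velocity=0.15): straight line of the TCP; rot=None keeps the orientation; velocity is the mean speed in m/s.
- manip.move_joints(angles): joint-space move.
- manip.set_gripper(opening, newtons=None): finger opening in m; newtons is the grip in N (None keeps the last); returns when the fingers have stopped.
- manip.dwell(seconds).
- manip.inverse_kinematics(position, orientation): joint angles nearest the present ones, or None.
- manip.get_obs(): the state.
- manip.read_camera(name): name is "scene" or "top" or "wrist"; returns a dict with "color" (400x640x3 uint8, red, green, blue), "fx", "fy", "cx", "cy" (pixels), "camera_from_world" (4x4, takes a point from world to camera coordinates). Camera axes: x right, y down, z forward; pixel columns grow to the right and rows downward; lengths in m; the calibration is good to about 2 mm. A picture is of the moment at which its call begins. There is no depth.
A pose or a line that the arm cannot do raises manip.PlanningError and nothing moves.
- manip.job_done(): hands the job in, once; it reports no verdict.
The state is a dict: "clock": time; "joints": joint angles; "joint_vel": joint speeds; "tau": joint torques, N m; "eef_pos": TCP position; "tcp_rot": TCP orientation; "wrist_force": force on the tool from outside, world axes, zero at the start; "moment": the same for the moment, N m; "finger_gap": finger opening in m.
Only numpy, scipy, OpenCV 4.12 (cv2) and the standard library are available. Lean on these libraries where they do the work, as an engineer would, in place of code of your own. Each camera call takes 0.05 s, during which the arm holds its last target.

## Task

I am making up a sandwich plate: squeeze the spring clip that is parked on the rim of the glass developing tank, lift it off, and bring it down over the middle of the top edge of the full-height TLC plate in the rack, so that the edge stands well inside the gaping jaws and both jaws are clear of its faces. Finish there still holding the clip squeezed open in the gripper, because I am going to slide the cover glass in beside the plate before it is let shut. Leave the plates and the other things standing where they are.

Things in the scene. Friction and masses are not known exactly. Their poses are not given: they have to be found in the camera images.
- clip_pin (a point): Centre of the hinge pin of the spring clip: a sheet-steel peg-type clip, 30 mm wide, 60 g, levers up, jaws down, shut on the tank's 4 mm wall with the pin 20 mm above the rim. x along the pin (parallel to the wall), y across the wall (the line along which the levers are squeezed), z up. These axes belong to the half on the +y side, which turns by half the clip's opening.
- lever_a (a point): Tip of the flat steel lever of the clip half on the +y side. The two levers (30 mm wide, 2.5 mm thick) rise from the pin to 40 mm above it and splay like a V: 18 mm over the outer faces at the pin, 41 mm at the tips. Squeezed to the stop they are parallel, 16 mm over the outer faces, tips 44 mm above the pin.
- lever_b (a point): Tip of the lever on the -y side. Squeezing at the tips takes about 3 N to begin and 6 N to reach the stop: nearer the pin it takes more. A grip of 12 to 20 N holds the clip fully open.
- clip_jaw (a joint): Opening of the clip: angle between its halves, 0 as parked on the wall (lips 4 mm apart), 0.6 at the stop (lips 21 mm apart, the gap centred under the pin), -0.14 with the lips shut on each other. A spring shuts it.
- lip_a (a point): Centre of the rubber lip (6 mm thick, 30 mm long along x) of the clip half on the +y side of the pin. Lip centres are 30 mm below the pin, 27 mm when fully open; the lips end 3 mm lower.
- lip_b (a point): Centre of the rubber lip of the other clip half, on the -y side.
- tank: Open glass developing tank, fixed, 115 x 115 mm outside, 4 mm walls, rim 125 mm above its underside; a dark cover piece on one corner rises to 137 mm. Origin under its middle, z up. The clip sits somewhere along its -y wall (wall middle at y = -57 mm, wall along x).
- rack: Aluminium TLC plate rack, fixed, 113 mm (x) x 122 mm (y) x 50 mm high; grooved sides with five upright slots 22 mm apart along y hold plates that stand parallel to x. Origin under its middle.
- full_plate_top (a point): Middle of the top edge of the full-height TLC plate: glass with a white coating on one face, 100 mm wide (x), 3 mm thick (y), 100 mm high, standing loose and upright in one of the rack's slots, its top edge 105 mm above the bench. x along the edge, y across the plate.
- cut_plate_1_top (a point): Middle of the top edge of a cut-down plate, same but 60 mm high (top edge 65 mm above the bench), in another slot of the rack. Leave alone.
- cut_plate_2_top (a point): The same for the second cut-down plate.
- forceps: Steel forceps 156 mm long (y) lying on the bench between tank and rack, 9 mm high. Leave alone.
- wash_bottle: Squeeze wash bottle with a red cap, 172 mm high, standing at the back right. Leave alone.
- vial_1: Crimp-capped vial, 41 mm across, 75 mm high, standing at the back left. Leave alone.
- vial_2: The same, second vial.
Not all that is in view belongs to the job. What is shaped like the part that bears clip_pin but blue is not meant.

How it is judged:
By the outcome, as a careful person would: the job done as asked, in the order asked, and still so for the second after the job is handed in, while the arm keeps its last pose, push and grip.
It also fails if it takes over 40 s, if anything falls off the work surface, if the arm or the gripper's body presses on something with over 40 N, if the wrist force passes 120 N, or if a joint passes its speed limit or range.

## Working session

There is one attempt and no reset: what is moved stays moved. The work goes in short steps, each a Python script; the robot and the scene stay as the last script left them, time stands still between calls to the robot, and variables do not carry over. Pictures are saved under pics/ and viewed, and the job is handed in when it is done.

```bash
mkdir -p pics; ls
python3 - <<'E'
from rig import manip
import cv2
for n in ["scene","top","wrist"]:
    c=manip.read_camera(n); cv2.imwrite(f"pics/{n}0.png",c["color"][:,:,::-1])
    print(n,c["fx"],c["fy"],c["cx"],c["cy"]);print(c["camera_from_world"].round(4).tolist())
o=manip.get_obs();print(o)
E
```

```text
pics
scene 392.14865023547554 392.14865023547554 320.4841508247663 202.88486697100888
[[-0.6386, -0.7695, 0.0047, 0.3396], [-0.5629, 0.463, -0.6847, 0.4299], [0.5247, -0.4399, -0.7288, 0.6319], [0.0, 0.0, 0.0, 1.0]]
top 454.5420361628479 454.5420361628479 318.4933247566109 199.45326295876055
[[-0.0093, -0.9997, -0.0232, -0.0187], [-0.9991, 0.0103, -0.0418, 0.5426], [0.042, 0.0228, -0.9989, 1.1239], [0.0, 0.0, 0.0, 1.0]]
wrist 354.0901075247358 354.0901075247358 316.70296940162723 193.80810865737777
[[0.3647, -0.9311, -0.0029, -0.5978], [-0.8988, -0.3529, 0.2601, -0.0353], [-0.2432, -0.0922, -0.9656, 0.3791], [0.0, 0.0, 0.0, 1.0]]
{'clock': 0.15, 'joints': array([-1.28340839e+00,  1.31024734e-01,  1.48906151e+00,  7.87113894e-06,
        1.52302449e+00, -8.53635762e-02]), 'joint_vel': array([-0.00063132, -0.00270777, -0.00320079, -0.00041136, -0.00073806,
        0.00101604]), 'tau': array([ 6.05090627e-04, -5.70063186e+01, -5.01159132e+01, -1.18513426e-04,
        9.63815575e-03,  4.31363446e-05]), 'eef_pos': array([ 0.21842414, -0.55834939,  0.23044551]), 'tcp_rot': array([-4.82909408e-04,  8.25886865e-01, -5.63835357e-01, -5.85625378e-04]), 'wrist_force': array([ 0.62316654, -0.03312441, -0.5442435 ]), 'moment': array([-0.01798209,  0.00451558, -0.00632675]), 'finger_gap': 0.08534608136293426}
```

View pics/scene0.png

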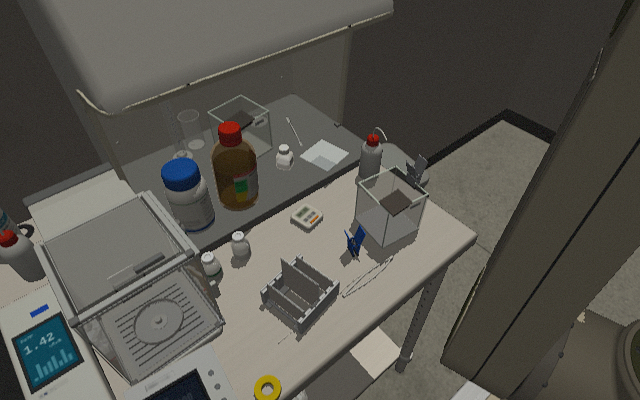

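View pics/top0.png

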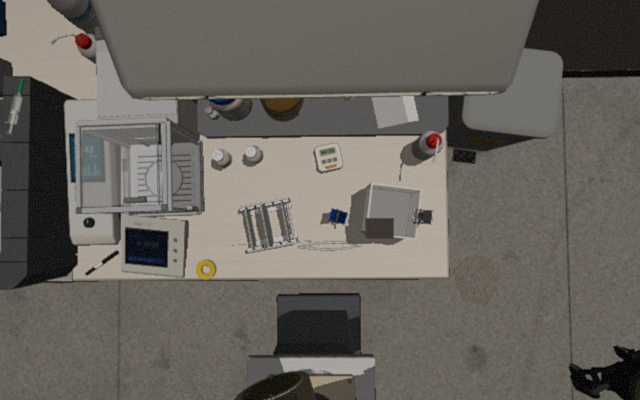

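View pics/wrist0.png

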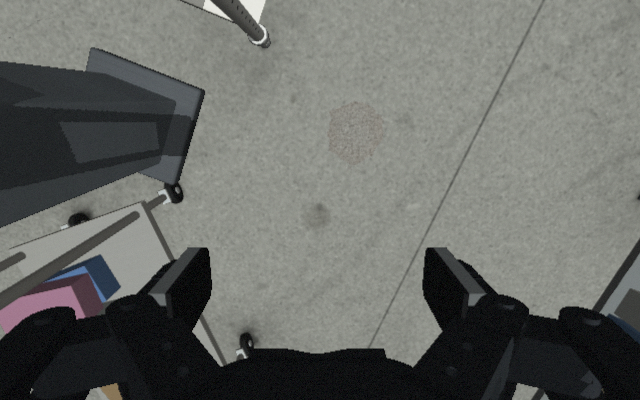

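The top view shows a grey clip at about (424,216) on the tank's right (-y) wall. A blue clip-shaped decoy is at about (338,216). The grey one fits the description because it isn't blue and sits on the tank rim. I'll enlarge to confirm.

Run:
```python
import cv2
t=cv2.imread("pics/top0.png"); s=cv2.imread("pics/scene0.png")
cv2.imwrite("pics/c1.png",cv2.resize(t[170:255,325:445],None,fx=6.5,fy=6.5,interpolation=cv2.INTER_CUBIC))
cv2.imwrite("pics/c2.png",cv2.resize(t[185:265,225:315],None,fx=7,fy=7,interpolation=cv2.INTER_CUBIC))
cv2.imwrite("pics/c3.png",cv2.resize(s[140:340,250:450],None,fx=3,fy=3,interpolation=cv2.INTER_CUBIC))
```

```text
(no output)
```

View pics/c1.png

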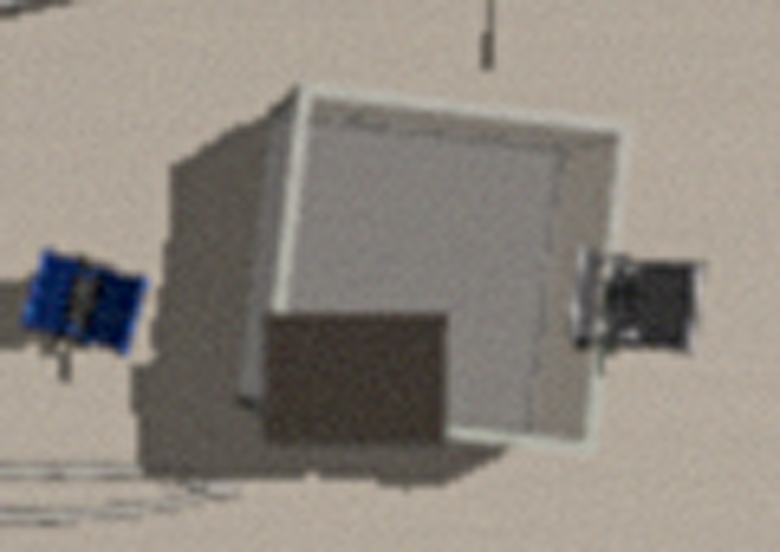

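View pics/c2.png

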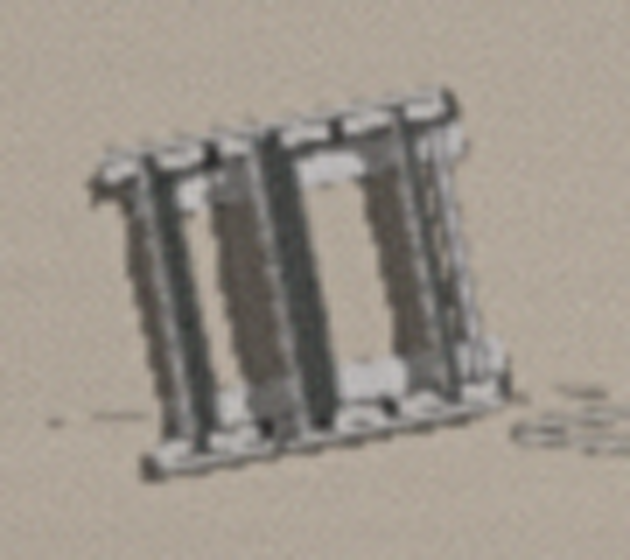

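View pics/c3.png

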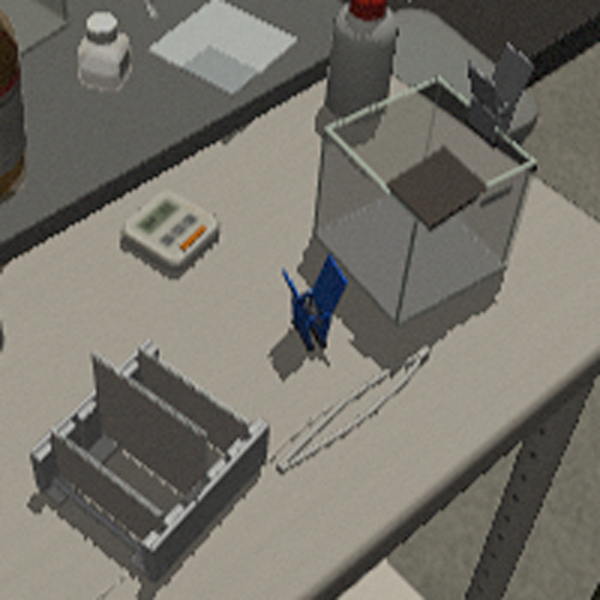

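The crop confirms it: the grey clip straddles the tank's -y rim, while the blue one stands on the bench. The full-height plate is the middle of the three plates, and its edge in the top picture runs (262,205) to (268,246). Next, rough positions.

```bash
cat > h.py <<'E'
import numpy as np
from rig import manip
import cv2
def ray(c,u,v,z):
    M=c["camera_from_world"];R=M[:3,:3];t=M[:3,3];o=-R.T@t
    d=R.T@np.array([(u-c["cx"])/c["fx"],(v-c["cy"])/c["fy"],1])
    return o+d*(z-o[2])/d[2]
def proj(c,p):
    M=c["camera_from_world"];q=M[:3,:3]@np.asarray(p)+M[:3,3]
    return np.array([c["cx"]+c["fx"]*q[0]/q[2],c["cy"]+c["fy"]*q[1]/q[2]])
def snap(n,f,crop=None,k=1):
    c=manip.read_camera(n);im=c["color"][:,:,::-1]
    if crop: a,b,e,d=crop; im=im[b:d,a:e]
    if k!=1: im=cv2.resize(im,None,fx=k,fy=k,interpolation=cv2.INTER_CUBIC)
    cv2.imwrite(f"pics/{f}.png",im);return c
def quat(yaw): # tool down, tool x axis at world yaw
    # R = Rz(yaw)*Rx(pi)
    return np.array([0,np.cos(yaw/2),np.sin(yaw/2),0])
E
python3 - <<'E'
from h import *
c=manip.read_camera("top")
f=lambda x,y:(325+x/6.5,170+y/6.5)
g=lambda x,y:(225+x/7,185+y/7)
for n,p,z in [("levA",f(587,300),.185),("levB",f(693,305),.185),("tFL",f(303,92),.125),("tFR",f(627,128),.125),("tNR",f(590,442),.125),("pTop",g(258,130),.105),("pBot",g(300,435),.105),("rk1",g(100,185),.05),("rk2",g(450,100),.05),("rk3",g(505,390),.05),("rk4",g(150,470),.05),]:
    print(n,np.round(p,1),ray(c,*p,z).round(4))
E
```

```text
levA [415.3 216.2] [ 0.4979 -0.2311  0.185 ]
levB [431.6 216.9] [ 0.4959 -0.2651  0.185 ]
tFL [371.6 184.2] [ 0.5707 -0.1462  0.125 ]
tFR [421.5 189.7] [ 0.5571 -0.2572  0.125 ]
tNR [415.8 238. ] [ 0.4494 -0.2426  0.125 ]
pTop [261.9 203.6] [0.5303 0.1039 0.105 ]
pBot [267.9 247.1] [0.4305 0.0906 0.105 ]
rk1 [239.3 211.4] [0.5137 0.1669 0.05  ]
rk2 [289.3 199.3] [0.5419 0.0456 0.05  ]
rk3 [297.1 240.7] [0.442  0.0273 0.05  ]
rk4 [246.4 252.1] [0.4155 0.1498 0.05  ]
```

Run:
```python
from h import *
M=manip.read_camera("wrist")["camera_from_world"];o=-M[:3,:3].T@M[:3,3]
ob=manip.get_obs();print(o-ob["eef_pos"], ob["tcp_rot"])
from scipy.spatial.transform import Rotation as R
q=ob["tcp_rot"];print(R.from_quat(q[[1,2,3,0]]).as_matrix().T@(o-ob["eef_pos"]))
for yaw in (-np.pi/2-.12,np.pi/2-.12,-np.pi/2+.13,np.pi/2+.13):
    for p in ([.497,-.248,.35],[.48,.097,.25]): print(yaw,manip.inverse_kinematics(p,quat(yaw)))
# view pose: over clip, yaw with camera 
manip.move_to([.497,-.248,.33],quat(-np.pi/2-.12))
c=snap("wrist","w1");print(manip.get_obs()["clock"],manip.get_obs()["joints"])
```

```text
[0.06011959 0.02431814 0.14299532] [-2.77823765e-04  8.25899119e-01 -5.63817740e-01 -3.53727500e-04]
[-0.00087946 -0.06485589 -0.1429907 ]
-1.6907963267948967 [-5.55152761e-01 -8.28546470e-03  1.41861577e+00 -4.44089210e-16
  1.73126235e+00  1.13564357e+00]
-1.6907963267948967 [ 9.46533580e-02 -1.79271821e-01  1.75889936e+00 -4.44089210e-16
  1.56196511e+00  1.78544968e+00]
1.4507963267948965 [-5.55152761e-01 -8.28546470e-03  1.41861577e+00 -4.44089210e-16
  1.73126235e+00 -2.00594909e+00]
1.4507963267948965 [ 9.46533580e-02 -1.79271821e-01  1.75889936e+00 -4.44089210e-16
  1.56196511e+00 -1.35614297e+00]
-1.4407963267948967 [-5.55152761e-01 -8.28546470e-03  1.41861577e+00 -4.44089210e-16
  1.73126235e+00  8.85643566e-01]
-1.4407963267948967 [ 9.46533580e-02 -1.79271821e-01  1.75889936e+00 -4.44089210e-16
  1.56196511e+00  1.53544968e+00]
1.7007963267948965 [-5.55152761e-01 -8.28546470e-03  1.41861577e+00 -4.44089210e-16
  1.73126235e+00 -2.25594909e+00]
1.7007963267948965 [ 9.46533580e-02 -1.79271821e-01  1.75889936e+00 -4.44089210e-16
  1.56196511e+00 -1.60614297e+00]
1.8833 [-5.56648448e-01 -9.53592833e-03  1.45656615e+00 -2.71664414e-04
  1.69522108e+00  1.13502786e+00]
```

View pics/w1.png

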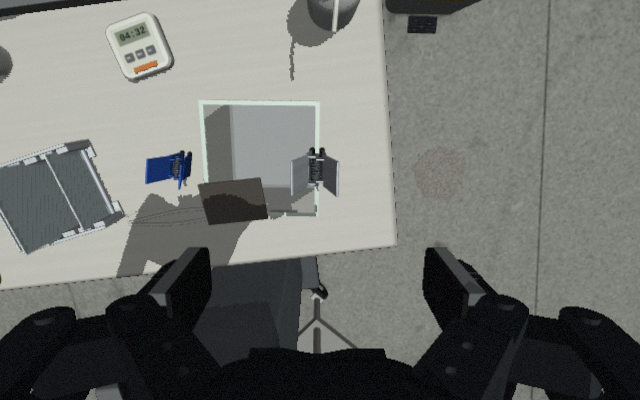

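Run:
```python
import cv2
t=cv2.imread("pics/w1.png")
cv2.imwrite("pics/w1c.png",cv2.resize(t[90:230,190:350],None,fx=5,fy=4,interpolation=cv2.INTER_CUBIC) if 0 else cv2.resize(t[90:230,190:350],None,fx=4,fy=4,interpolation=cv2.INTER_CUBIC))
```

```text
(no output)
```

View pics/w1c.png

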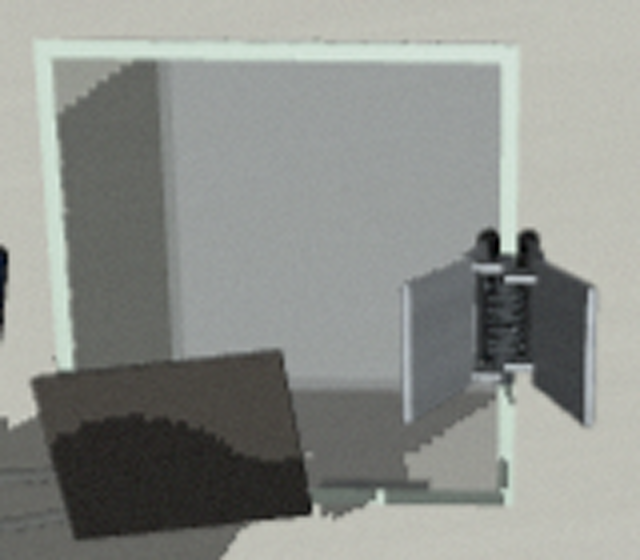

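Run:
```python
from h import *
c=manip.read_camera("wrist"); t=manip.read_camera("top")
f=lambda x,y:(190+x/4,90+y/4)
P={}
for n,p,z in [("LA1",(402,285),.185),("LA2",(405,425),.185),("LB1",(597,287),.185),("LB2",(594,428),.185),("FL",(34,41),.125),("FR",(519,45),.125),("NR",(511,507),.125),("wallmid_far",(511,50),.125),("wallmid_near",(504,500),.125),("pinfar",(503,262),.145),("pinnear",(502,382),.145)]:
    P[n]=ray(c,*f(*p),z);print(n,P[n].round(4))
A=(P["LA1"]+P["LA2"])/2;B=(P["LB1"]+P["LB2"])/2
print("mid",(A+B)/2,"span",np.linalg.norm(A-B),"len",np.linalg.norm(P["LA1"]-P["LA2"]))
d=P["FL"]-P["FR"];print("yaw y",np.arctan2(d[1],d[0])-np.pi/2,np.linalg.norm(d))
d=P["FR"]-P["NR"];print("yaw x",np.arctan2(d[1],d[0]),np.linalg.norm(d))
d=A-B;print("clip yaw",np.arctan2(d[1],d[0])-np.pi/2)
m=(A+B)/2;w=P["wallmid_far"]+(P["wallmid_near"]-P["wallmid_far"])*(m[0]-P["wallmid_far"][0])/(P["wallmid_near"]-P["wallmid_far"])[0];print("wall at clip",w)
print("top proj of tips",proj(t,A),proj(t,B),proj(t,m))
```

```text
LA1 [ 0.5135 -0.2286  0.185 ]
LA2 [ 0.4839 -0.225   0.185 ]
LB1 [ 0.5083 -0.2683  0.185 ]
LB2 [ 0.4785 -0.2645  0.185 ]
FL [ 0.5721 -0.1442  0.125 ]
FR [ 0.5574 -0.2584  0.125 ]
NR [ 0.4427 -0.2427  0.125 ]
wallmid_far [ 0.5565 -0.2564  0.125 ]
wallmid_near [ 0.4448 -0.2411  0.125 ]
pinfar [ 0.5095 -0.2488  0.145 ]
pinnear [ 0.481  -0.2451  0.145 ]
mid [ 0.49603071 -0.24659944  0.185     ] span 0.039950024691497145 len 0.02983548691833316
yaw y -0.12832551529485214 0.11514287357840747
yaw x -0.13600174780232274 0.11571551706319196
clip yaw -0.13352260636338453
wall at clip [ 0.49603071 -0.24812562  0.125     ]
top proj of tips [413.24489019 215.78504879] [432.24483876 218.14235225] [422.73926566 216.96300588]
```

Tip span (40 mm), lever width (30 mm) and tank side (115 mm) match the description. The clip centre is about (0.496, -0.247), yaw -0.133. I'll approach and check the centring.

Run:
```python
from h import *
q=quat(-np.pi/2-.133)
manip.move_to([.496,-.247,.25],q)
manip.set_gripper(0.06,20)
manip.move_linear([.496,-.247,.19],velocity=.15)
snap("wrist","w2");snap("scene","s2",(340,100,500,260),4)
o=manip.get_obs();print(o["clock"],o["eef_pos"],o["finger_gap"],o["wrist_force"])
```

```text
3.425 [ 0.49681845 -0.24747016  0.19171369] 0.059819102224881966 [-0.24324653  0.18987611  0.37080821]
```

View pics/w2.png

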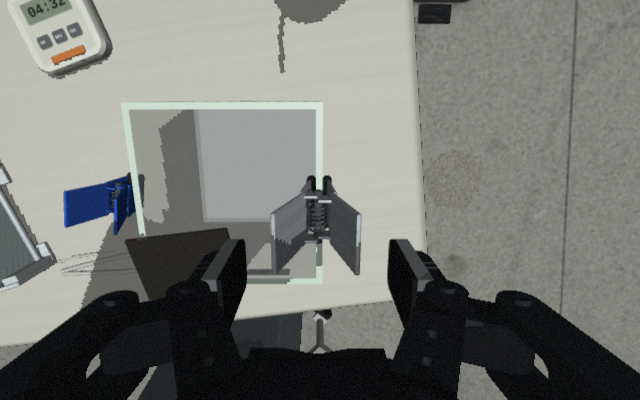

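View pics/s2.png

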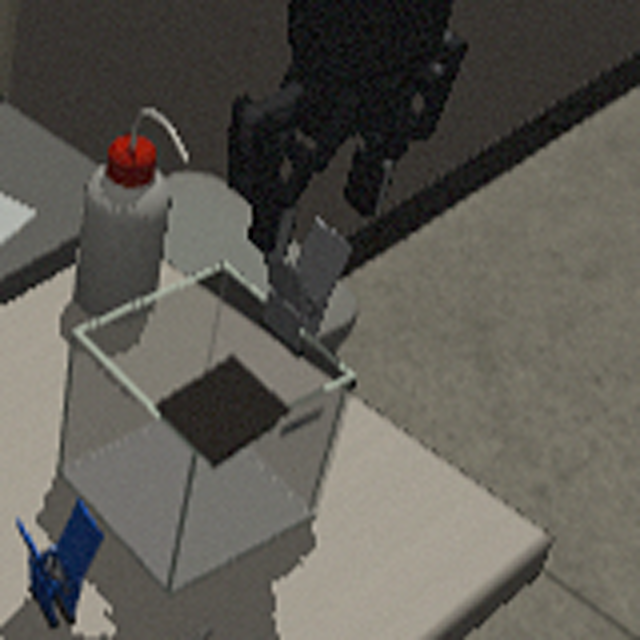

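```bash
python3 - <<'E'
from h import *
c=manip.read_camera("wrist")
L=[ray(c,*p,.185) for p in [(271,213),(272,273),(360,213),(360,273)]]
print(np.round(L,4),np.mean(L,0),np.linalg.norm(L[0]-L[2]),np.linalg.norm(L[0]-L[1]))
E
python3 - <<'E'
import cv2
t=cv2.imread("pics/w2.png")
cv2.imwrite("pics/w2c.png",cv2.resize(t[165:300,235:405],None,fx=4,fy=4,interpolation=cv2.INTER_CUBIC))
E
```

```text
[[ 0.5146 -0.2289  0.185 ]
 [ 0.4856 -0.2245  0.185 ]
 [ 0.5094 -0.2682  0.185 ]
 [ 0.4802 -0.2652  0.185 ]] [ 0.49744668 -0.24670634  0.185     ] 0.03959884888857277 0.029401399293056907
```

View pics/w2c.png

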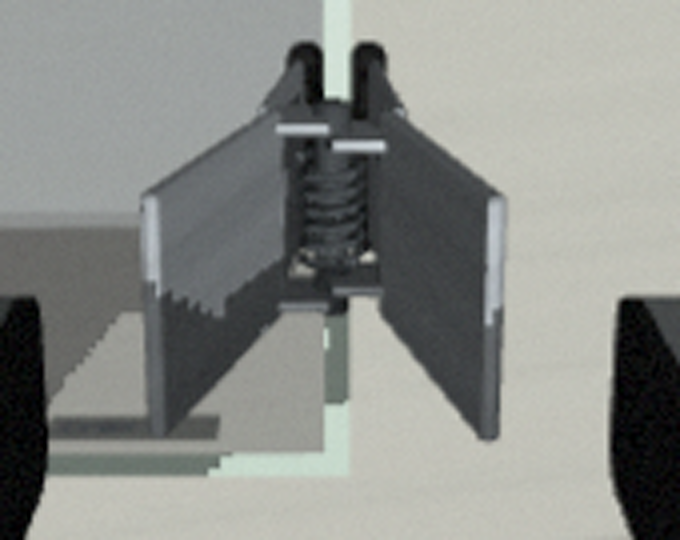

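Run:
```python
from h import *
manip.move_linear([.4968,-.2467,.158],velocity=.1)
p=lambda:(lambda o:print(round(o["clock"],2),o["eef_pos"].round(4),round(o["finger_gap"],4),o["wrist_force"].round(1),o["moment"].round(2)))(manip.get_obs())
manip.dwell(.2);p()
for g in (.044,.036,.028,.01):
    manip.set_gripper(g,20);p()
snap("wrist","w3",(190,130,450,330),3);snap("scene","s3",(340,100,500,260),4)
```

```text
4.14 [ 0.4973 -0.247   0.1589] 0.0596 [ 0.5 -0.4  0.2] [ 0.01 -0.04  0.01]
4.44 [ 0.4969 -0.2468  0.1582] 0.0438 [ 0.5 -0.4  0.1] [ 0.02 -0.01  0.  ]
4.69 [ 0.4967 -0.2467  0.1579] 0.036 [ 0.2  0.8 -0.4] [ 0.04  0.01 -0.  ]
4.94 [ 0.4967 -0.2467  0.1579] 0.028 [-0.3  1.  -0.7] [ 0.02 -0.05 -0.02]
5.2 [ 0.4968 -0.2467  0.158 ] 0.0147 [ 0.1  0.  -0.2] [-0.02 -0.01  0.02]
```

View pics/w3.png

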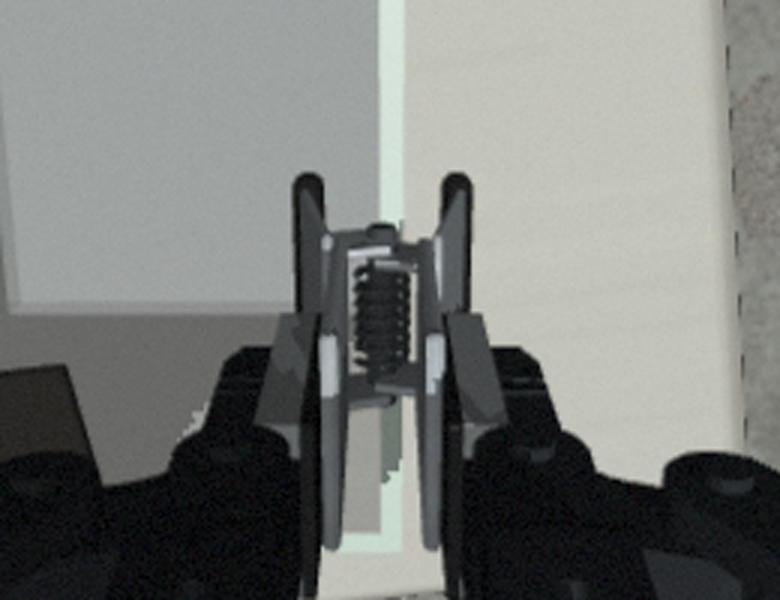

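View pics/s3.png

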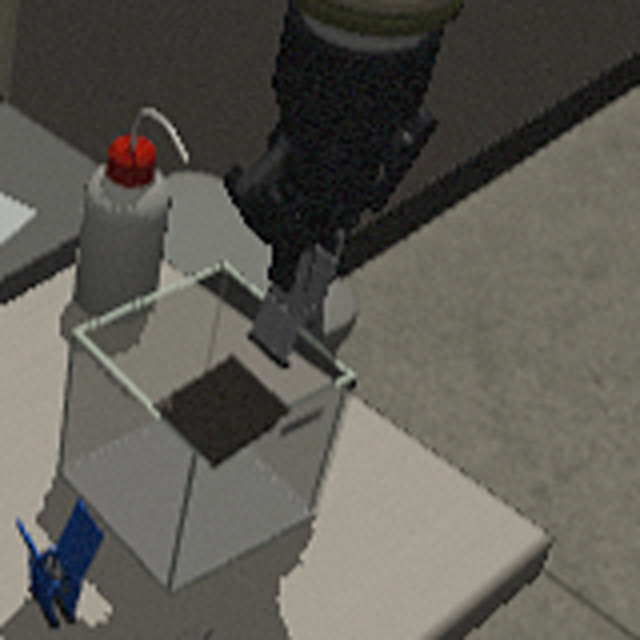

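The clip is fully open and centred, with its jaws straddling the wall. I'll lift it and go towards the rack for a look.

Run:
```python
from h import *
p=lambda:(lambda o:print(round(o["clock"],2),o["eef_pos"].round(4),round(o["finger_gap"],4),o["wrist_force"].round(1),o["moment"].round(2)))(manip.get_obs())
manip.move_linear([.4968,-.2467,.26],velocity=.1);p()
manip.move_to([.42,.09,.26],quat(-np.pi/2+.133));manip.dwell(.3);p()
snap("wrist","w4");snap("scene","s4",(230,130,390,340),2.8);snap("top","t4",(220,170,330,270),6)
```

```text
6.47 [ 0.4964 -0.2465  0.259 ] 0.0149 [ 1.4  0.  -1.3] [-0.05  0.    0.02]
8.07 [0.4202 0.0894 0.2599] 0.0149 [ 0.3 -0.1  0.3] [-0.03  0.05 -0.01]
```

View pics/w4.png

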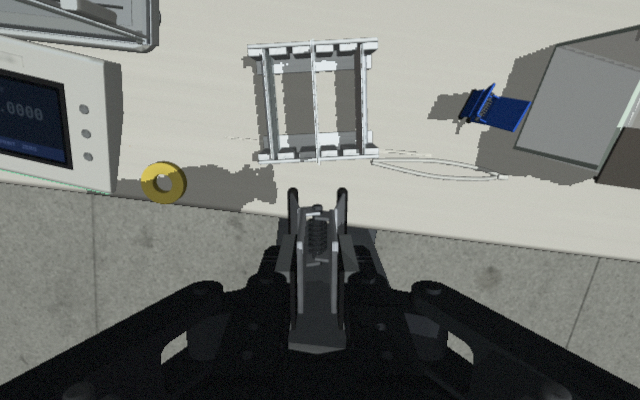

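View pics/s4.png

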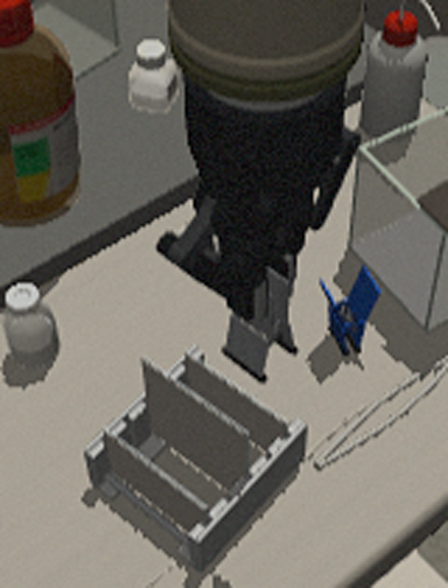

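Run:
```python
import cv2
t=cv2.imread("pics/w4.png")
cv2.imwrite("pics/w4c.png",cv2.resize(t[30:180,240:390],None,fx=4,fy=4,interpolation=cv2.INTER_CUBIC))
cv2.imwrite("pics/w4d.png",cv2.resize(t[180:360,260:380],None,fx=4,fy=3.3,interpolation=cv2.INTER_CUBIC))
```

```text
(no output)
```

View pics/w4c.png

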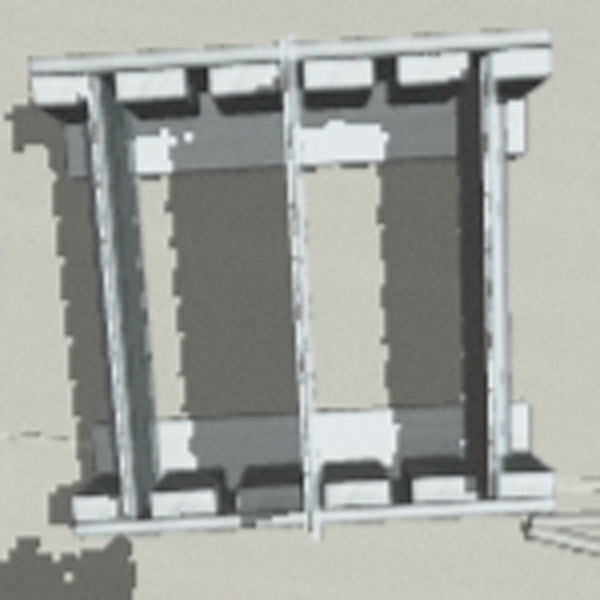

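View pics/w4d.png

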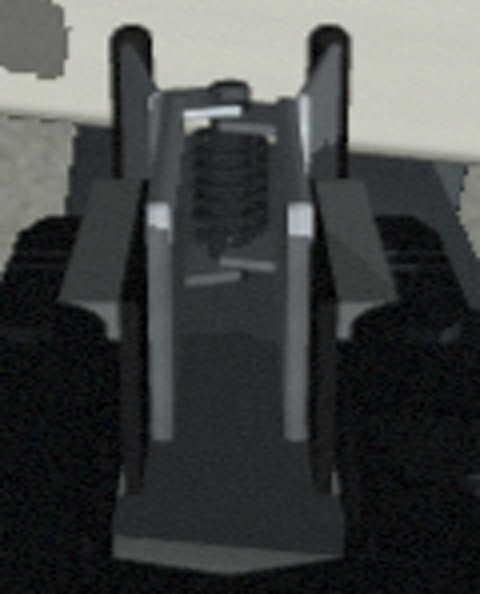

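View pics/t4.png

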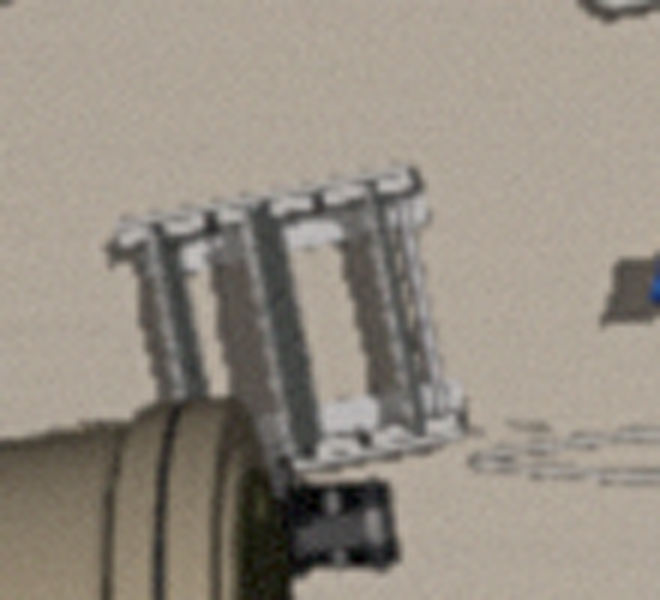

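Run:
```python
from h import *
c=manip.read_camera("wrist"); t=manip.read_camera("top")
f=lambda x,y:(240+x/4,30+y/4)
F=ray(c,*f(288,42),.105);N=ray(c,*f(313.5,539),.105)
d=F-N;print(F,N,(F+N)/2,np.linalg.norm(d),np.arctan2(d[1],d[0]))
print("top px",proj(t,F),proj(t,N))
C=[ray(c,*f(*p),.05) for p in [(30,60),(550,35),(553,510),(77,535)]]
print(np.round(C,4),np.mean(C,0))
for a,b in ((0,1),(3,2)):
    d=C[a]-C[b];print(np.linalg.norm(d),np.arctan2(d[1],d[0])-np.pi/2)
```

```text
[0.52672481 0.10864802 0.105     ] [0.42997162 0.0905618  0.105     ] [0.47834822 0.09960491 0.105     ] 0.098429121444299 0.1847986841271165
top px [259.81993164 205.15632161] [267.87153319 247.38348403]
[[0.5228 0.1693 0.05  ]
 [0.5441 0.0507 0.05  ]
 [0.4353 0.0304 0.05  ]
 [0.4131 0.1483 0.05  ]] [0.47880935 0.09967039 0.05      ]
0.1204695606688881 0.17740314130402934
0.12003470837776996 0.18620202308467348
```

Run:
```python
from h import *
c=manip.read_camera("wrist"); o=manip.get_obs();print(o["eef_pos"])
f=lambda x,y:(260+x/4,180+y/3.3)
from scipy.spatial.transform import Rotation as R
q=o["tcp_rot"];T=R.from_quat(q[[1,2,3,0]]).as_matrix()
for dz in (.02,.025,.03,.035):
    z=o["eef_pos"][2]+dz
    L=[ray(c,*f(*p),z) for p in [(147,203),(312,203),(150,438),(308,438)]]
    l=[(T.T@(x-o["eef_pos"]))for x in L]
    print(dz,np.round(l,4)[:,:2].tolist())
# lip bottom far ends / pin far knob
for dz in (-.005,-.013,-.02): print(dz,(T.T@(ray(c,*f(230,90),o["eef_pos"][2]+dz)-o["eef_pos"])).round(4))
```

```text
[0.42001202 0.08993699 0.25998256]
0.02 [[-0.0081, -0.013], [0.0073, -0.013], [-0.0083, 0.0173], [0.0074, 0.0173]]
0.025 [[-0.0078, -0.0151], [0.007, -0.0151], [-0.008, 0.014], [0.0071, 0.014]]
0.03 [[-0.0075, -0.0172], [0.0066, -0.0172], [-0.0076, 0.0107], [0.0067, 0.0106]]
0.035 [[-0.0072, -0.0193], [0.0063, -0.0193], [-0.0073, 0.0073], [0.0064, 0.0073]]
-0.005 [-0.0004 -0.0186  0.005 ]
-0.013 [-0.0003 -0.0161  0.013 ]
-0.02 [-0.0003 -0.014   0.02  ]
```

Run:
```python
from h import *
s=manip.read_camera("scene"); o=manip.get_obs()["eef_pos"];y=.133
X=np.array([np.cos(y),np.sin(y),0]);Y=np.array([-np.sin(y),np.cos(y),0])
for dz in (-.013,-.018,-.023,-.028):
    r=[]
    for yy in (.0105,.0165):
        for xx in (-.015,.015):
            r.append(((proj(s,o+X*xx+Y*yy+[0,0,dz-.030])-[230,130])*2.8).round(0).tolist())
    r.append(((proj(s,o-X*.015-Y*.0165+[0,0,dz-.030])-[230,130])*2.8).round(0).tolist())
    print(dz,r)
snap("scene","s5",(290,220,360,290),9)
```

```text
-0.013 [[265.0, 374.0], [228.0, 346.0], [259.0, 381.0], [221.0, 352.0], [296.0, 347.0]]
-0.018 [[265.0, 379.0], [228.0, 351.0], [258.0, 385.0], [221.0, 357.0], [296.0, 352.0]]
-0.023 [[265.0, 384.0], [228.0, 356.0], [258.0, 390.0], [222.0, 362.0], [295.0, 356.0]]
-0.028 [[265.0, 389.0], [229.0, 360.0], [258.0, 395.0], [222.0, 366.0], [295.0, 361.0]]
```

View pics/s5.png

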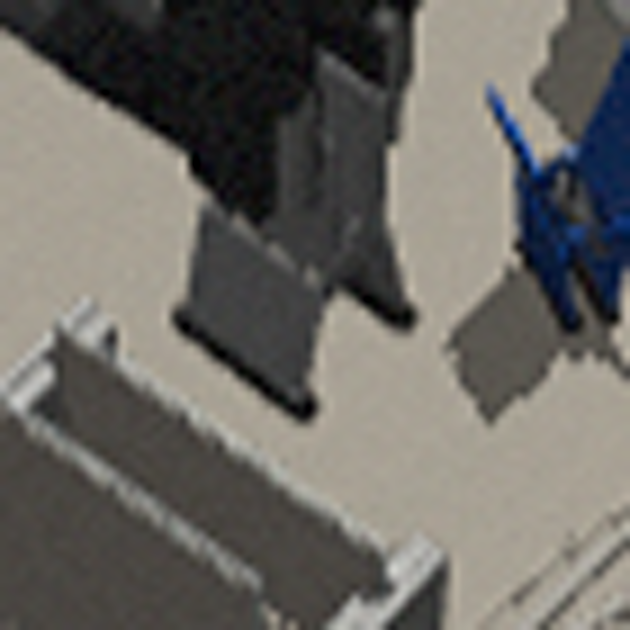

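Run:
```python
from h import *
q=quat(-np.pi/2+.184)
manip.move_to([.4792,.0996,.215],q)
manip.move_linear([.4792,.0996,.175],velocity=.1)
manip.dwell(.4)
o=manip.get_obs();print(o["clock"],o["eef_pos"],o["finger_gap"],o["wrist_force"])
snap("wrist","w6",(190,100,450,360),2.3);snap("scene","s6",(260,220,350,310),6.6);snap("top","t6",(220,170,330,270),6)
```

```text
9.8167 [0.47940915 0.09962424 0.17534261] 0.015108173197120493 [ 0.36315324 -0.78480569 -0.77200114]
```

View pics/w6.png

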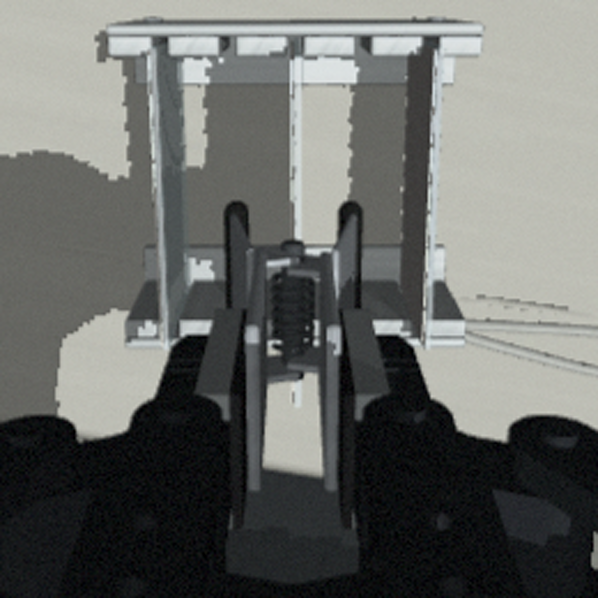

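View pics/s6.png

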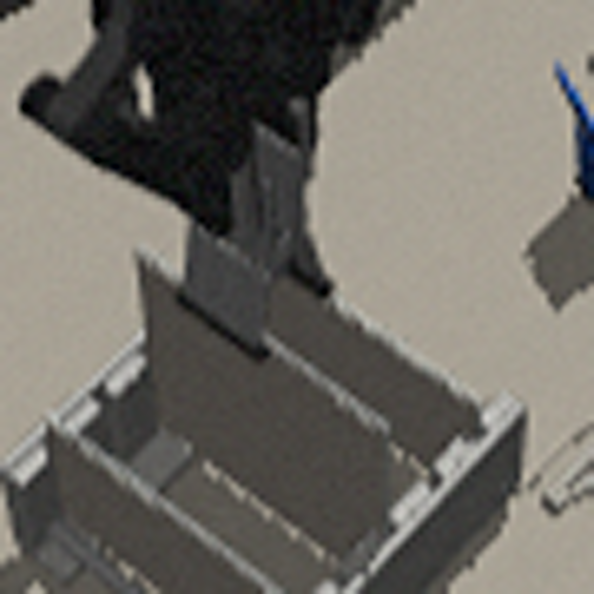

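View pics/t6.png

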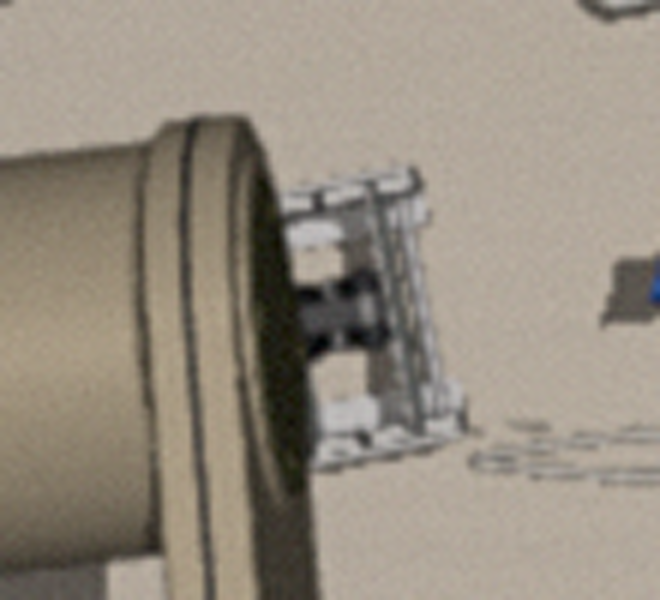

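Run:
```python
from h import *
s=manip.read_camera("scene");w=manip.read_camera("wrist"); o=manip.get_obs()["eef_pos"];y=.184
X=np.array([np.cos(y),np.sin(y),0]);Y=np.array([-np.sin(y),np.cos(y),0])
g=lambda p:((proj(s,p)-[260,220])*6.6).round(0).tolist()
for dz in (-.013,-.018,-.023):
    print(dz,[g(o+X*xx+Y*yy+[0,0,dz-.030]) for yy in (.0105,.0165) for xx in (-.015,.015)],g(o-X*.015-Y*.0165+[0,0,dz-.03]))
P=np.array([.4784,.0996,.105]);print("plate ends",g(P-X*.05),g(P+X*.05))
f=lambda x,y:(190+x/2.3,100+y/2.3)
for p in ((297,40),(296,405)): 
    r=ray(w,*f(*p),.105);print(r,(r-o)@X,(r-o)@Y)
for p in ((236,205),(350,205)): 
    for dz in (-.040,-.048): r=ray(w,*f(*p),o[2]+dz);print(dz,(r-o)@X,(r-o)@Y)
```

```text
-0.013 [[266.0, 343.0], [188.0, 286.0], [252.0, 357.0], [174.0, 299.0]] [329.0, 282.0]
-0.018 [[267.0, 353.0], [189.0, 296.0], [253.0, 367.0], [175.0, 309.0]] [329.0, 292.0]
-0.023 [[267.0, 362.0], [190.0, 306.0], [253.0, 376.0], [176.0, 319.0]] [329.0, 302.0]
plate ends [387.0, 440.0] [134.0, 255.0]
[0.53222717 0.10893878 0.105     ] 0.05385385461413434 -0.0005153405200483427
[0.43064724 0.09008338 0.105     ] -0.049461221740407055 -0.000467036418164123
-0.04 0.017880165626879403 0.013723974811400096
-0.048 0.01583441924536657 0.014294539822899998
-0.04 0.017902909471435118 -0.012739783691759302
-0.048 0.015858156376022767 -0.013324963630169323
```

Run:
```python
from h import *
p=lambda:(lambda o:print(round(o["clock"],2),o["eef_pos"].round(4),round(o["finger_gap"],4),o["wrist_force"].round(1),o["moment"].round(2)))(manip.get_obs())
manip.move_linear([.4794,.0988,.175],velocity=.02);p()
for z in (.155,.139):
    manip.move_linear([.4794,.0988,z],velocity=.05);p()
manip.dwell(.5);p()
snap("wrist","w7",(190,100,450,360),2.3);snap("scene","s7",(260,220,350,310),6.6)
```

```text
10.32 [0.4794 0.0987 0.175 ] 0.015 [ 0.4 -0.6 -0.2] [ 0.01 -0.   -0.01]
10.87 [0.4791 0.0988 0.1546] 0.0151 [-0.6  0.1 -0.8] [-0.02 -0.    0.01]
11.33 [0.479  0.0988 0.1385] 0.0147 [-0.3 -0.4 -0.9] [-0.03  0.01 -0.03]
11.83 [0.4795 0.0988 0.1391] 0.0148 [ 0.5  0.1 -0.5] [-0.06  0.03  0.03]
```

View pics/w7.png

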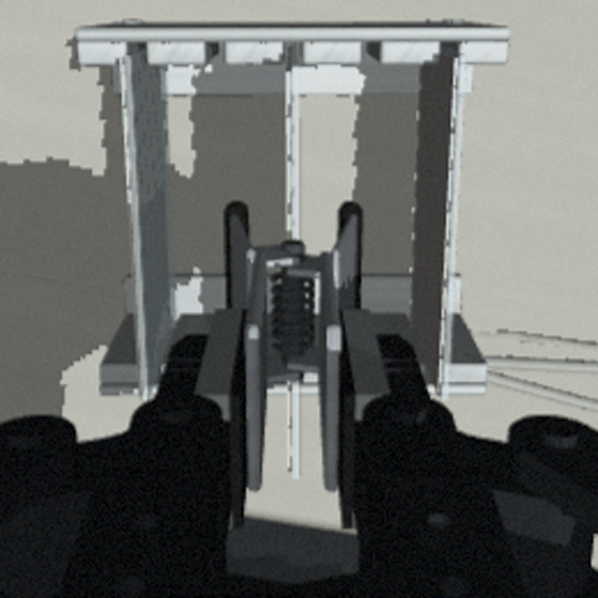

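View pics/s7.png

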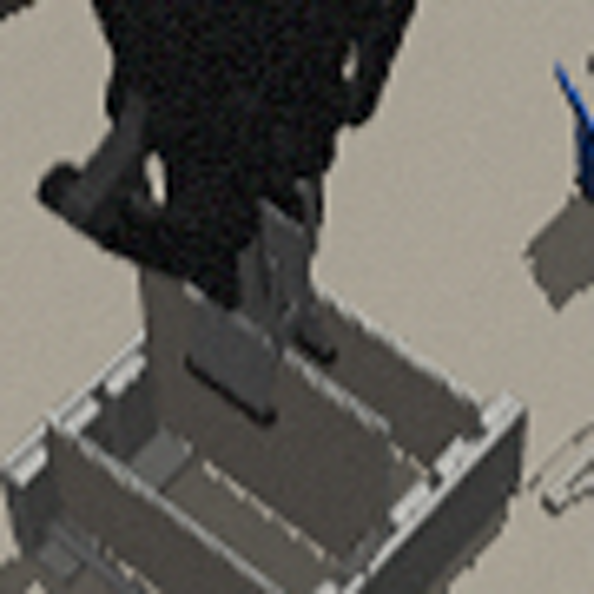

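Run:
```python
from h import *
s=manip.read_camera("scene");w=manip.read_camera("wrist"); o=manip.get_obs()["eef_pos"];y=.184
X=np.array([np.cos(y),np.sin(y),0]);Y=np.array([-np.sin(y),np.cos(y),0])
g=lambda p:((proj(s,p)-[260,220])*6.6).round(0).tolist()
for dz in (-.013,-.018,-.023):
    print(dz,[g(o+X*xx+Y*yy+[0,0,dz-.030]) for yy in (.0105,.0165) for xx in (-.015,.015)],g(o-X*.015-Y*.0165+[0,0,dz-.03]))
f=lambda x,y:(190+x/2.3,100+y/2.3)
for p in ((293,40),(294,478)): 
    r=ray(w,*f(*p),.105);print(r,(r-o)@X,(r-o)@Y)
for p in ((236,205),(350,205)): 
    for dz in (-.040,-.048): r=ray(w,*f(*p),o[2]+dz);print(dz,(r-o)@X,(r-o)@Y)
im=w["color"][:,:,::-1];cv2.imwrite("pics/w8.png",cv2.resize(im[100:320,270:360],None,fx=4,fy=2.7))
```

```text
-0.013 [[272.0, 409.0], [196.0, 353.0], [258.0, 423.0], [183.0, 366.0]] [332.0, 349.0]
-0.018 [[272.0, 418.0], [197.0, 362.0], [259.0, 432.0], [184.0, 376.0]] [332.0, 358.0]
-0.023 [[273.0, 427.0], [198.0, 372.0], [259.0, 441.0], [185.0, 385.0]] [332.0, 367.0]
[0.53404401 0.10950728 0.105     ] 0.055666950949552506 0.0005100182947875627
[0.43012061 0.0898023  0.105     ] -0.05010748848248523 0.00015185099728216842
-0.04 0.017870244351034712 0.013696273818259594
-0.048 0.0158250450032409 0.01426678384180343
-0.04 0.01789297855955135 -0.012761366450608167
-0.048 0.01584877229034039 -0.013346582428424233
```

View pics/w8.png

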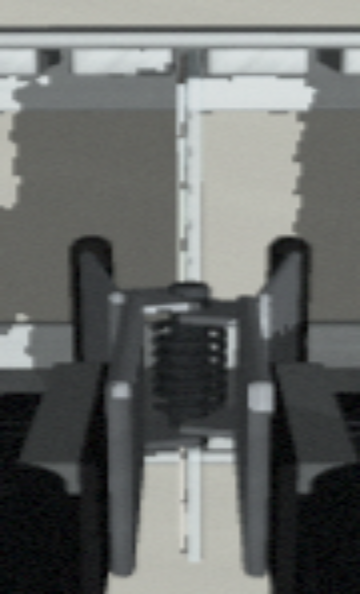

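Run:
```python
from h import *
w=manip.read_camera("wrist"); o=manip.get_obs()["eef_pos"];y=.184
X=np.array([np.cos(y),np.sin(y),0]);Y=np.array([-np.sin(y),np.cos(y),0])
for p in ((316,119),(316,129),(317,304),(318.5,307)):
    r=ray(w,*p,.105);print(p,(r-o)@X,(r-o)@Y)
for u in (178,200): r=ray(w,270+u/4,180,.105);print((r-o)@Y)
im=w["color"][:,:,::-1];cv2.imwrite("pics/w9.png",cv2.resize(im[105:165,285:350],None,fx=10,fy=9,interpolation=cv2.INTER_NEAREST))
```

```text
(316, 119) 0.054902679858160205 0.0012203571182408113
(316, 129) 0.050064068443637186 0.0012202111592827035
(317, 304) -0.04763764695328539 0.0006516183975158019
(318.5, 307) -0.04955994249945628 -0.000200436254257477
0.001988595357227388
-0.0008316283858367294
```

View pics/w9.png

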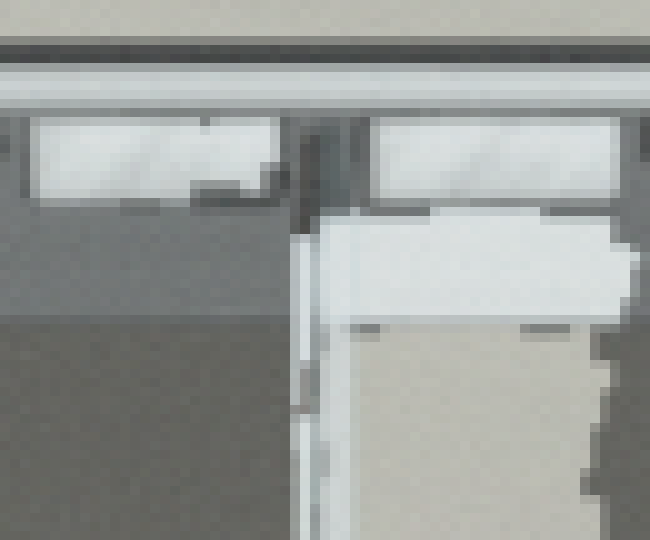

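Run:
```python
from h import *
snap("scene","s10")
o=manip.get_obs();print(o["clock"],o["eef_pos"],o["finger_gap"],o["wrist_force"],abs(o["joint_vel"]).max())
```

```text
12.1333 [0.47940333 0.09879307 0.13900074] 0.014611728011528085 [-0.00917397 -0.38958461 -0.98854896] 0.001999843434123504
```

View pics/s10.png

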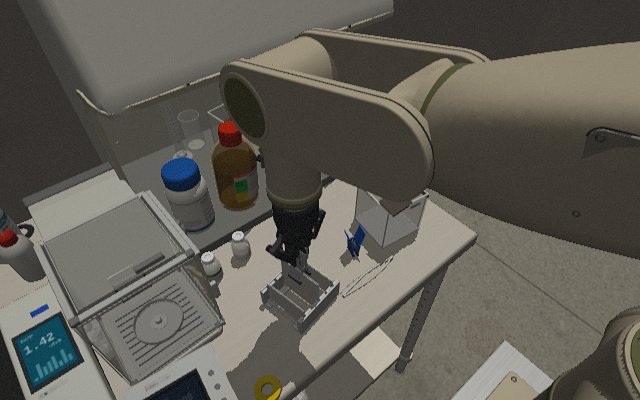

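The clip is over the plate at about (297,275). The rack, forceps, blue clip and vials look undisturbed, so I'm handing in.

```bash
python3 -c "
from rig import manip
manip.job_done();print(manip.get_obs()['clock'])"
```

```text
the job is handed in; nothing more can be done
the job is handed in; nothing more can be done
```

The job is handed in. I squeezed the grey clip open on the tank's -y rim with a 20 N grip and lifted it off. It is now down over the middle of the full-height plate's top edge, held fully open, with about 12.1 s on the clock.

**Last checks**
- **Opening:** the fingers read about 14.6 mm against the 16 mm given for the stop. In the wrist pictures the levers look parallel and the jaws fully open.
- **Across the plate:** the plate's mid-line is within about 1 mm of the middle of the gap, which leaves roughly 8–9 mm clear of each face.
- **Contact:** the wrist force was about 1 N, so nothing is pressing.
- **Other things:** the rack, plates, forceps, blue clip and vials look unmoved. In the last picture the arm hides the wash bottle and part of the tank.

**Checks that disagreed**
- **Depth:** the scene view puts the hinge pin 13–20 mm below the fingertip point, the wrist view about 22 mm. I set the height so either is fine. The plate edge should be about 12–18 mm inside the lip ends.
- **Along the edge:** I could not place one end of the plate sharply, so the clip's centring along the edge is good to about 2–3 mm.

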